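Clip the cross-lock forceps on the leaning carrier plate

ROBOT

A 6-joint arm with a two-finger parallel gripper is mounted at the origin on the work surface. World frame = base frame: x ahead of the robot, y to its left, z up, the work surface at z = 0. Lengths are in mm, angles in rad, forces in N, time in s.
With the tool pointing down it reaches from about 325 to 775 mm from the base axis. Payload 9.3 kg.
Tool frame: the origin (TCP) lies at the very end of the fingers, on their centre line; the grasp point (between the pads) lies 19 mm behind it (robot.grip_point_offset is the distance from the TCP to the grasp point, in mm); z points along the fingers, y is the line along which they close (so a half turn about z gives the same grasp; the last joint's range is limited). The gripper opens to 85 mm and grips with 20 to 120 N. Pads are 22 mm wide; open, the fingers measure 114 mm over their backs; the gripper's body (76 mm by 85 mm) begins 54 mm behind the grasp point. The pads swing forward as they close: fully open they stand 13 mm farther back than shut.
Start: joints at [1.144, 0.259, 0.021, 1.334, 0, 1.418], TCP at [148.717, 529.509, 231.279] pointing down, gripper open.
Joint ranges: [-3.04, 3.04], [-0.91, 1.82], [-1.04, 1.36], [-1.92, 1.95], [-1.52, 1.45], [-3.14, 3.14]. Speed limits (rad/s): [2.22, 2.22, 2.79, 3.14, 3.14, 3.14].

INTERFACE

Orientations are given as [roll, pitch, yaw] about the fixed x, y, z axes, in that order (R = Rz(yaw) Ry(pitch) Rx(roll)).
In Python, from cell import robot, vision, order gives the robot as it stands. The module is installed in compiled form; this text tells all that it offers.
- The arm moves only by the shell command python3 -m jog 'ROWS' [FORCE]. ROWS is a JSON object of lists of equal length, an entry for each row: "turn": the turn, a rotation vector about the world's x, y, z in rad, a list of three; "delta_pos": the shift along the world's x, y, z in cm, a list of three; "gripper": the opening, from -1 (shut) to 1 (fully open). In form: {"turn": [[ax, ay, az], ...], "delta_pos": [[x, y, z], ...], "gripper": [gripper, ...]}. A call has 1 to 5 rows; each row shifts and turns the commanded pose from where the row before left it; what a row does not reach is not made up. A row lasts 1/8 s, in which the tool goes at most 62.5 mm and 10.7 degrees, less where a joint would pass 70% of its speed; a pose out of reach is approached as far as the arm can. A call is refused whole if a number of a shift passes 6.25 or a number of a turn 0.188, either way. A call with a gripper value outside its range is refused whole. The fingers move at their own pace and stop on an object; FORCE is the grip in N (left out, the last holds). Time passes only in rows, so rows that do not move let the fingers close. It gives the time, the measured TCP pose, the force, the opening and the grip force at its end, in the units of the state.
- robot.read_state(): the state, without advancing time (a new reading comes with each control period).
- vision.read_camera(name): name is "side" or "top" or "wrist"; returns the picture (400x640x3 uint8, blue, green, red); there is no depth.
- vision.calibration(name): a dict with "fov_y" (degrees; the focal length in pixels is half the picture's height over the tangent of half this angle, whatever the lens; pixels are square), "cx", "cy" (the principal point, pixels), "cam_to_world" (4x4, takes a point from camera to world coordinates). Camera axes: x right, y up, looking along -z (the intrinsics and any distortion apply to the point x, -y, -z); pixel columns grow to the right and rows downward; lengths in mm; the calibration is good to about 2 mm. A picture is of the moment at which its call begins: read the wrist's pose just before it. calibration takes no time and is no camera call; for the wrist camera it gives the pose at the moment of the call.
- order.finish_job(): hands the job in; it is judged then, once.
The state is a dict: "time_s": time; "joint_positions": joint angles; "joint_velocities": joint speeds; "tau": joint torques, N m; "position": TCP position; "eef_rot": TCP orientation; "force": force on the tool from outside, world axes, zero at the start; "wrist_torque": the same for the moment, N m; "gripper_width": finger opening in mm; "grip_force": force on a finger pad.
Only numpy, scipy, OpenCV 4.12 (cv2) and the standard library are available. Lean on these libraries where they do the work, as an engineer would, in place of code of your own. Each camera call takes 0.05 s, during which the arm holds its last target. There are 200 camera calls.

TASK

Push the white stand, with its metal plate, across the table until the whole stand is on the dark square mat, roughly square to it. Then take the self-closing forceps from their rack, squeeze them open, put the jaws around the middle of the plate's top edge in line with the leaning plate, and let go so that the forceps stay clipped there with their jaws flat on the plate. Keep the plate in its slot throughout and leave the other things where they are.

Things in the scene. Friction and masses are not known exactly. Their poses are not given: they have to be found in the camera images.
- mat: Dark rubber mat lying flat on the table, 190 x 190 mm square, 1.5 mm thick, no obstacle to sliding (flush). Fixed. Origin: its centre; x and y along its sides.
- stand: Loose white plastic stand, about 0.45 kg. Base 90 (its x) x 120 (y) x 10 mm; at both ends (y = -60 and +60) upright side walls 8 mm thick, 42 mm high, 90 mm long: flat outer faces to push on. In the middle a slot leaning 25 degrees from vertical, upper end towards the stand's -x; its walls reach 24 mm up along the plate. Origin: centre of the underside; z up.
- stand_slot (a point): Centre of the slot's floor, 22 mm towards +x and 18 mm above the stand's origin; axes as the stand's.
- plate: Loose aluminium plate with a round window, 50 mm wide (y), 80 tall (z), 6 thick (x), 60 g, standing in the slot with under 2 mm of play. It leans 25 degrees: its z axis points up and towards the stand's -x, its x axis is the normal of its faces. The upper 56 mm stand free above the slot. Origin: middle of its bottom edge.
- plate_top (a point): Middle of the plate's top edge, 80 mm along z from the plate's origin; axes as the plate's.
- rack: Fixed grey fork rack. Two level prongs along x at y = -27 and +27 mm (8 wide, clear gap 46, tops at z = 146, from x = -27), with lips 5 mm high before and behind the forceps. Each ends in an upright post 8 x 8, 146 high, at x = 80 to 88; base plate 8 thick, x = -55 to 95, y = -50 to 50. Origin: on the table, straight below the hanging forceps; z up.
- forceps: Loose steel cross-lock forceps, 80 g, hanging upright in the rack by their T-bar, jaws down. T-bar 70 mm (y) x 10 (x) x 8 (z), centred on the origin, which lies on both blades' hinges, 150 mm above the table. z runs up along the forceps; x is the direction in which the blades are squeezed. Raise them 10 mm to clear the lips; the fork is open to -x, elsewhere the jaws must pass above it.
- forceps_pads (a point): Where to squeeze: between the finger pads' centres, 35 mm below the forceps' origin, axes as theirs. Pads 16 mm wide (y), 34 mm long (z), 30 mm apart over their outer faces at rest, 24 mm at the stop. Squeezing takes 10 N to start, 17 N to reach the stop; grip with about 30 N to hold them firmly open.
- forceps_tip (a point): Between the ends of the jaws, 125 mm below the forceps' origin, axes as theirs. Jaws 24 mm wide (y), 22 mm long (z); shut at rest, 20 mm apart fully squeezed. A part goes at most about 28 mm deep between them (the blades cross above). Let go, they spring shut and clamp a 6 mm plate with about 3.5 N, faces parallel.
- blade_a (a joint): Angle by which each blade is squeezed (both move alike): 0 jaws shut, about 0.026 clamping the 6 mm plate, 0.09 rad fully open (stop).
- oil_bottle: Bystander: small amber bottle, diameter 40 mm, 80 mm high. Origin: centre of underside.
- slide_box: Bystander: flat blue box 80 x 120 x 35 mm. Origin: centre of underside.
- mouse: Bystander: black computer mouse 105 x 60 x 32 mm. Origin: centre of underside.
- dish: Bystander: flat round lidded glass dish, diameter 94 mm, 15 mm high. Origin: centre of underside.
Things that resemble listed ones, but are neither listed nor needed, are in the scene too. What is shaped like the stand but purple or turquoise is not meant. What is shaped like the forceps but green is not meant.

How it is judged:
By the outcome, as a careful person would: the job done as asked, in the order asked, and still so for the second after the job is handed in, with the robot touching nothing.
It also fails if it takes over 64 s, if anything falls off the work surface, if the arm or the gripper's body presses on something with over 40 N, if the wrist force passes 120 N, or if a joint passes its speed limit or range.

## Working session

There is one attempt and no reset: what is moved stays moved. The work goes in short steps, Python scripts to look and compute and a shell command to move; the robot and the scene stay as the last step left them, time stands still between calls to the robot, and variables do not carry over. Pictures are saved under pics/ and viewed, at most 10 in all, crops included, and the job is handed in when it is done.

```bash
mkdir -p pics; python3 - <<'E'
from cell import robot, vision
import cv2
s=robot.read_state();print(s)
for n in("side","top"):
    im=vision.read_camera(n);cv2.imwrite(f"pics/{n}0.png",im)
    c=vision.calibration(n);print(n,c)
print(vision.calibration("wrist"),robot.grip_point_offset)
cv2.imwrite("pics/w0.png",vision.read_camera("wrist"))
E
```

```text
{'time_s': 0.0, 'joint_positions': array([ 1.14439793e+00,  2.59212015e-01,  2.07544169e-02,  1.33370824e+00,
       -1.79877782e-05,  1.41818865e+00]), 'joint_velocities': array([-0.00029359,  0.00098767,  0.00065302, -0.00060795,  0.00047192,
        0.00162126]), 'tau': array([ 1.20652498e-03, -5.55636406e+01,  3.44536221e+01,  1.36630339e-02,
       -4.98099125e-04,  7.98986584e-07]), 'position': array([148.60475303, 529.24697452, 230.65251339]), 'eef_rot': array([-3.14023632e+00, -1.90409211e-04,  2.86780182e+00]), 'force': array([0.63463147, 0.05285205, 0.31137421]), 'wrist_torque': array([ 0.00512232, -0.01267615,  0.07330717]), 'grip_force': 0.0, 'gripper_width': 85.66243420457411}
side {'fov_y': 42.263514879836336, 'cx': 317.3057887094071, 'cy': 194.59252725061666, 'cam_to_world': array([[-9.07083723e-01,  2.68830343e-01, -3.23928026e-01,
         1.85712577e+02],
       [-4.20369874e-01, -5.38094984e-01,  7.30577140e-01,
         9.51825404e+02],
       [ 2.20972571e-02,  7.98864215e-01,  6.01105379e-01,
         9.35707147e+02],
       [ 0.00000000e+00,  0.00000000e+00,  0
[... 242 characters left out ...]
996651e-01,  2.37561471e-03, -1.02720706e-03,
        -5.75896319e+01],
       [-5.13419910e-04,  2.06918296e-01,  9.78358091e-01,
         1.25061940e+03],
       [ 0.00000000e+00,  0.00000000e+00,  0.00000000e+00,
         1.00000000e+00]])}
{'fov_y': 62.66922289444321, 'cx': 324.07983813527966, 'cy': 202.1681256092135, 'cam_to_world': array([[ 2.69872928e-01, -9.23249504e-01, -2.73457413e-01,
         7.92185594e+01],
       [ 9.62895711e-01,  2.58562660e-01,  7.73123559e-02,
         5.49605667e+02],
       [-6.72718131e-04, -2.84175482e-01,  9.58772050e-01,
         3.72115255e+02],
       [ 0.00000000e+00,  0.00000000e+00,  0.00000000e+00,
         1.00000000e+00]])} 18.700000000000003
```

View pics/top0.png

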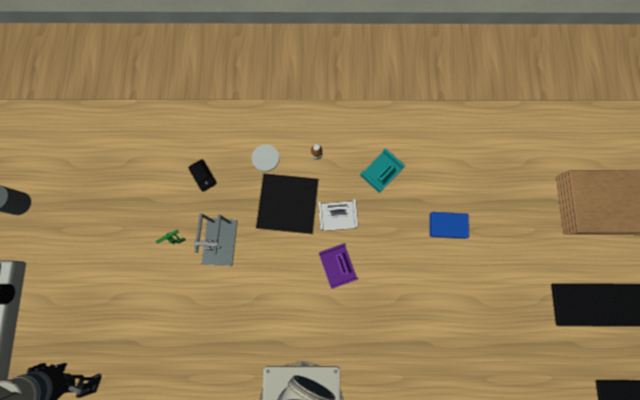

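View pics/side0.png

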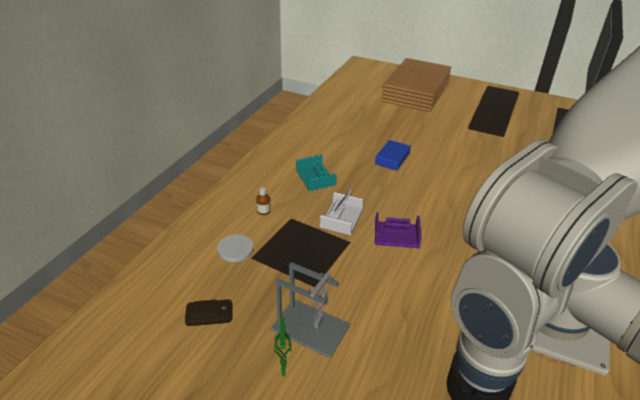

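The top view shows the mat at (288,204) and three stand shapes: white (339,215), purple (338,265) and turquoise (383,171). The white one is the one meant. There are two forceps: grey ones hanging in the rack at (210,243) and green ones lying at (171,238). The grey ones are meant. I'll confirm both in one crop.

```bash
python3 - <<'E'
import cv2,numpy as np
t=cv2.imread("pics/top0.png");s=cv2.imread("pics/side0.png")
f=lambda im,x,y,w,h,W,H:cv2.resize(im[y:y+h,x:x+w],(W,H),interpolation=cv2.INTER_CUBIC)
a=np.vstack([f(t,310,190,60,45,400,300),f(t,190,205,60,45,400,300)])
b=np.vstack([f(s,310,180,64,48,400,300),f(s,265,255,100,100,300,300)[:, :].copy() if 0 else f(s,265,255,120,90,400,300)])
cv2.imwrite("pics/crop0.png",np.hstack([a,b]))
E
```

```text
(no output)
```

View pics/crop0.png

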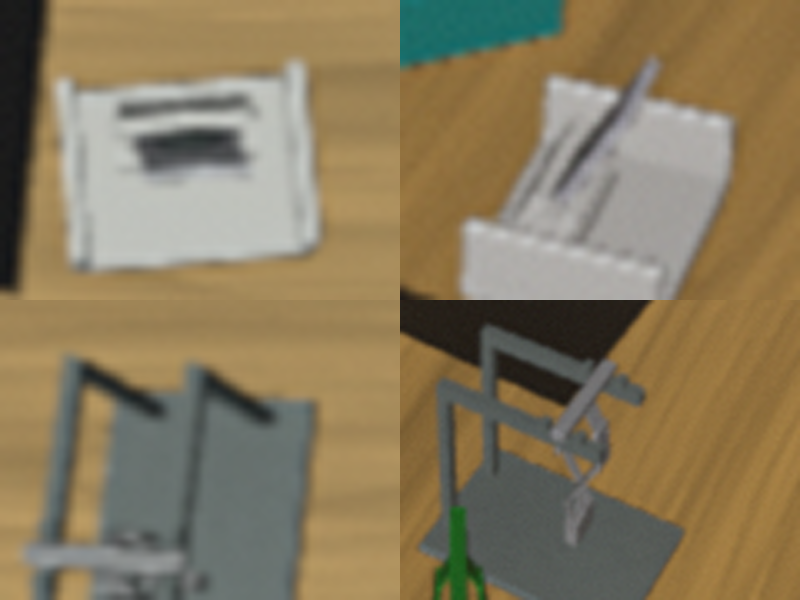

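The crop confirms the white stand carrying the metal plate, which leans toward world -x. It also shows the grey forceps hanging in the rack fork, with the posts at the far +x side. Next come coarse positions.

```bash
cat > h.py <<'E'
import numpy as np, cv2
from cell import robot, vision
from scipy.spatial.transform import Rotation as R
def cal(n):
    c=vision.calibration(n); return c
def ray(c,p):
    f=200/np.tan(np.radians(c["fov_y"])/2); T=c["cam_to_world"]
    d=T[:3,:3]@np.array([(p[0]-c["cx"])/f,-(p[1]-c["cy"])/f,-1.]); return T[:3,3],d/np.linalg.norm(d)
def plane(c,p,z):
    o,d=ray(c,p); return o+d*(z-o[2])/d[2]
def proj(c,X):
    f=200/np.tan(np.radians(c["fov_y"])/2); T=c["cam_to_world"]
    q=T[:3,:3].T@(np.array(X)-T[:3,3]); return np.array([c["cx"]-f*q[0]/q[2], c["cy"]+f*q[1]/q[2]])
def tri(c1,p1,c2,p2):
    (a,u),(b,v)=ray(c1,p1),ray(c2,p2)
    s=np.linalg.lstsq(np.stack([u,-v],1),b-a,rcond=None)[0]
    A,B=a+s[0]*u,b+s[1]*v; return (A+B)/2,np.linalg.norm(A-B)
E
python3 - <<'E'
from h import *
np.set_printoptions(precision=1,suppress=True)
t=cv2.imread("pics/top0.png");c=cal("top")
hsv=cv2.cvtColor(t,cv2.COLOR_BGR2HSV)
def big(m,x,y,w,h):
    k=np.zeros_like(m);k[y:y+h,x:x+w]=m[y:y+h,x:x+w]
    return max(cv2.findContours(k,cv2.RETR_EXTERNAL,cv2.CHAIN_APPROX_NONE)[0],key=cv2.contourArea)
m=big((hsv[...,2]<60).astype(np.uint8),240,165,85,75)
r=cv2.boxPoints(cv2.minAreaRect(m)); W=np.array([plane(c,p,1.5) for p in cv2.approxPolyDP(m,4,True)[:,0]])
print("mat",W,W.mean(0))
w=big(((hsv[...,1]<40)&(hsv[...,2]>140)).astype(np.uint8),310,190,60,50)
a=cv2.approxPolyDP(w,2.5,True)[:,0];print("stand",a,[plane(c,p,10)[:2] for p in a])
# T-bar ends, from the crops
s=cal("side")
P=lambda x,y:(190+x*.15,205+(y-300)*.15); Q=lambda x,y:(265+(x-400)*.3,255+(y-300)*.3)
E1=tri(c,P(30,557),s,Q(612,365)),tri(c,P(183,560),s,Q(560,437));print(E1)
E2=tri(c,P(30,557),s,Q(560,437)),tri(c,P(183,560),s,Q(612,365));print(E2)
print("base corners",plane(c,P(315,402),8),plane(c,P(112,388),8))
print("posts",tri(c,P(75,360),s,Q(446,383)),tri(c,P(195,368),s,Q(488,330)))
print(R.from_euler("xyz",robot.read_state()["eef_rot"]).as_matrix())
E
```

```text
mat [[720.7 134.4   1.5]
 [539.5 151.5   1.5]
 [523.4 -26.6   1.5]
 [700.1 -45.6   1.5]] [620.9  53.4   1.5]
stand [[355 200]
 [319 202]
 [321 229]
 [357 226]] [array([ 629.5, -172.2]), array([622.4, -52.6]), array([532.3, -59.5]), array([ 542.5, -177.4])]
((array([459.3, 286.1, 201.2]), np.float64(13.98839975218371)), (array([485.6, 257.7,  90.7]), np.float64(21.43222302438958)))
((array([473.1, 306. , 148.3]), np.float64(4.249410413850807)), (array([470.3, 238.9, 149.7]), np.float64(1.0505605628923838)))
base corners [560.7 216.2   8. ] [567.4 316.9   8. ]
posts (array([559.1, 293.4, 143.8]), np.float64(1.7360103014811181)) (array([556.2, 240.4, 143.9]), np.float64(2.9188620078354615))
[[-1.   0.3 -0. ]
 [ 0.3  1.  -0. ]
 [ 0.  -0.  -1. ]]
```

View pics/w0.png

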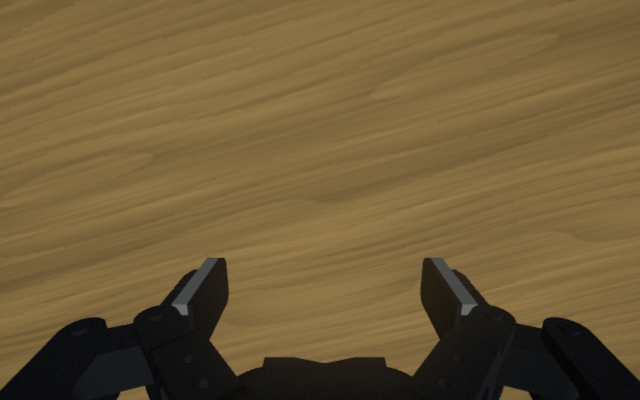

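The wrist picture shows only table and the two fingers, with their tips at (215,260) and (430,260). The T-bar is about 67 mm long (70 given) and stands at z≈149, centred near (471.5,272.5). The mat centre is about (621,53) at yaw about -0.10, and the stand is about (581,-115) at yaw about +0.07. I'll go to a waypoint above the stand.

```bash
python3 -m jog '{"turn":[[0,0,-0.0933],[0,0,-0.0933],[0,0,-0.0933],[0,0,-0.0933],[0,0,-0.0933]],"delta_pos":[[2.84,-3.93,0],[2.84,-3.93,0],[2.84,-3.93,0],[2.84,-3.93,0],[2.84,-3.93,0]],"gripper":[0,0,0,0,0]}' 
python3 -m jog '{"turn":[[0,0,-0.0933],[0,0,-0.0933],[0,0,-0.0933],[0,0,-0.0933],[0,0,-0.0933]],"delta_pos":[[2.84,-3.93,0],[2.84,-3.93,0],[2.84,-3.93,0],[2.84,-3.93,0],[2.84,-3.93,0]],"gripper":[0,0,0,0,0]}' 
python3 -m jog '{"turn":[[0,0,-0.0933],[0,0,-0.0933],[0,0,-0.0933],[0,0,-0.0933],[0,0,-0.0933]],"delta_pos":[[2.84,-3.93,0],[2.84,-3.93,0],[2.84,-3.93,0],[2.84,-3.93,0],[2.84,-3.93,0]],"gripper":[0,0,0,0,0]}' 
python3 -m jog '{"turn":[[0,0,0]],"delta_pos":[[0,0,0]],"gripper":[0]}'
python3 - <<'E'
from h import *
c=cal("wrist");im=vision.read_camera("wrist");cv2.imwrite("pics/w1.png",im)
np.save("w1.npy",c,allow_pickle=True);print(c["cam_to_world"][:3,3])
E
```

```text
time_s: 0.78
position: [291.3, 331.7, 231.2]
eef_rot: [3.142, 0.0, 2.398]
force: [1.0, 0.8, 0.5]
gripper_width: 42.5
grip_force: 0.0
time_s: 1.4
position: [433.4, 135.0, 231.2]
eef_rot: [3.142, -0.0, 1.932]
force: [-0.0, 1.5, 0.3]
gripper_width: 42.9
grip_force: 0.0
time_s: 2.02
position: [575.4, -61.4, 231.1]
eef_rot: [-3.141, -0.0, 1.465]
force: [0.7, 0.6, 0.0]
gripper_width: 42.4
grip_force: 0.0
time_s: 2.15
position: [576.0, -62.6, 229.9]
eef_rot: [-3.14, 0.0, 1.464]
force: [0.3, 0.1, -0.7]
gripper_width: 42.9
grip_force: 0.0
[584.12459591   9.9208343  371.24527127]
```

View pics/w1.png

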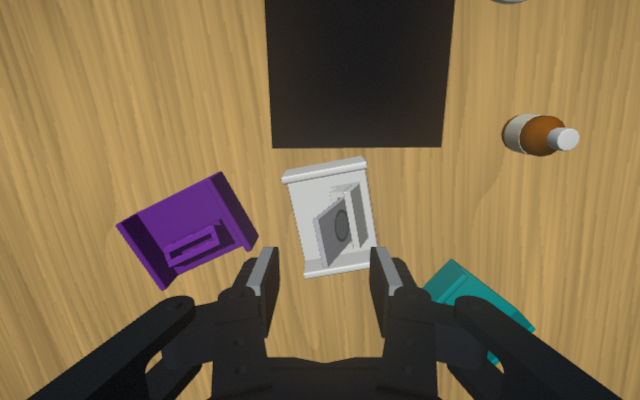

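The wrist view shows the mat's near edge from (272,148) to (442,147) and the white stand between (283,160) and (380,277). The plate leans toward image left, which is world -x. The purple stand is at (188,230) and the turquoise one at (480,310).

```bash
python3 - <<'E'
from h import *
np.set_printoptions(precision=1,suppress=True)
c=np.load("w1.npy",allow_pickle=True).item();im=cv2.imread("pics/w1.png")
hsv=cv2.cvtColor(im,cv2.COLOR_BGR2HSV)
m=((hsv[...,1]<45)&(hsv[...,2]>110)).astype(np.uint8);k=np.zeros_like(m);k[145:290,278:385]=m[145:290,278:385]
k[245:,:281]=0;k[245:,369:]=0
w=max(cv2.findContours(k,cv2.RETR_EXTERNAL,cv2.CHAIN_APPROX_NONE)[0],key=cv2.contourArea)
a=cv2.approxPolyDP(w,3,True)[:,0]
for p in a:print(p,plane(c,p,0)[:2],plane(c,p,42)[:2])
for p in((272,148),(442,147)):print("mat",plane(c,p,1.5)[:2])
E
```

```text
[361 156] [619.2 -49.7] [615.2 -42.9]
[286 170] [532.6 -56.6] [538.4 -49.1]
[281 178] [525.5 -65.3] [532.2 -56.8]
[288 185] [532.4 -74.3] [538.3 -64.8]
[305 258] [ 540.7 -168.8] [ 545.6 -148.6]
[305 278] [ 537.3 -196.4] [ 542.6 -173.1]
[368 267] [ 617.6 -189.4] [ 613.8 -166.8]
[368 245] [ 619.6 -159.6] [ 615.6 -140.4]
[376 244] [ 629.4 -159.3] [ 624.3 -140.1]
[366 162] [624.3 -57.1] [619.8 -49.5]
mat [520.6 -29.9]
mat [709.8 -48.9]
```

The mat edge measures 190 mm, as given. That puts the mat centre at (625,55) with yaw -0.10, and the stand centre at (581,-113) with yaw +0.08. I'll go behind its -y wall, descend and push.

```bash
python3 -m jog '{"turn":[[0,0,0],[0,0,0],[0,0,0],[0,0,0],[0,0,0]],"delta_pos":[[0.2,-5.1,0],[0.2,-5.1,0],[0.2,-5.1,0],[0,0,-5],[0,0,-5]],"gripper":[0,0,0,0,0]}'
python3 -m jog '{"turn":[[0,0,0],[0,0,0],[0,0,0],[0,0,0]],"delta_pos":[[0,0,-5],[0,0,-4],[0,0,-1.8],[0,0,0]],"gripper":[0,0,0,0]}'
python3 -m jog '{"turn":[[0,0,0],[0,0,0],[0,0,0],[0,0,0]],"delta_pos":[[0.2,1.5,0],[0.2,1.5,0],[0.2,1.5,0],[0.2,1.5,0]],"gripper":[0,0,0,0]}'
```

```text
time_s: 2.82
position: [580.4, -212.7, 130.6]
eef_rot: [3.14, 0.0, 1.469]
force: [-0.4, 0.6, -0.7]
gripper_width: 42.9
grip_force: 0.0
time_s: 3.32
position: [579.7, -211.5, 22.2]
eef_rot: [-3.139, -0.001, 1.47]
force: [-0.8, -0.1, -0.3]
gripper_width: 42.7
grip_force: 0.0
time_s: 3.82
position: [589.1, -152.0, 24.0]
eef_rot: [3.141, 0.001, 1.469]
force: [-0.5, -2.9, 1.6]
gripper_width: 42.7
grip_force: 1.6
```

```bash
python3 -m jog '{"turn":[[0,0,0],[0,0,0],[0,0,0],[0,0,0],[0,0,0]],"delta_pos":[[0.2,1.4,0],[0.2,1.4,0],[0.2,1.4,0],[0.2,1.4,0],[0.2,1.4,0]],"gripper":[0,0,0,0,0]}'
python3 -m jog '{"turn":[[0,0,0],[0,0,0],[0,0,0],[0,0,0]],"delta_pos":[[0.2,1.4,0],[0.2,1.4,0],[0.2,1.4,0],[0,0,0]],"gripper":[0,0,0,0]}'
python3 - <<'E'
from h import *
im=vision.read_camera("top");cv2.imwrite("pics/t2.png",im)
c=cal("wrist");w=vision.read_camera("wrist");cv2.imwrite("pics/w2.png",w);np.save("w2.npy",c,allow_pickle=True)
cv2.imwrite("pics/t2c.png",np.hstack([cv2.resize(im[165:245,240:340],(400,320),interpolation=cv2.INTER_CUBIC),cv2.resize(w,(400,250))[:250].repeat(1,0) if 0 else cv2.copyMakeBorder(cv2.resize(w,(400,250)),0,70,0,0,cv2.BORDER_CONSTANT)]))
E
```

```text
time_s: 4.45
position: [598.9, -82.1, 23.3]
eef_rot: [3.142, 0.0, 1.468]
force: [-0.7, -3.3, 3.3]
gripper_width: 42.7
grip_force: 1.9
time_s: 4.95
position: [604.6, -39.3, 23.0]
eef_rot: [-3.141, -0.001, 1.47]
force: [-0.3, 0.1, -0.0]
gripper_width: 42.8
grip_force: 0.0
```

View pics/t2c.png

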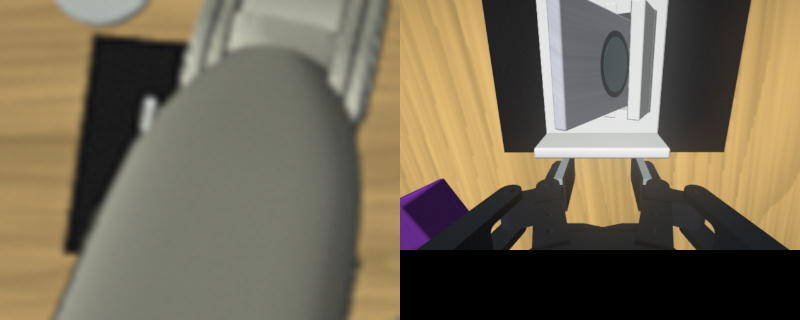

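The view shows the stand square to the mat, with the plate in its slot and the rear wall just past the mat's near edge. It needs about 24 mm more. After that I'll back off, rise and look.

```bash
python3 -m jog '{"turn":[[0,0,0],[0,0,0],[0,0,0],[0,0,0],[0,0,0]],"delta_pos":[[0.1,1.0,0],[0.1,0.8,0],[0.1,0.6,0],[0,0,0],[-0.2,-2,0]],"gripper":[0,0,0,0,0]}'
python3 -m jog '{"turn":[[0,0,0],[0,0,0],[0,0,0],[0,0,0],[0,0,0]],"delta_pos":[[-0.2,-2,0],[0,0,6],[0,0,6],[0,0,6],[0,0,6]],"gripper":[0,0,0,0,0]}'
python3 -m jog '{"turn":[[0,0,0],[0,0,0]],"delta_pos":[[-2,6.2,2],[0,0,0]],"gripper":[0.3,1]}'
python3 - <<'E'
from h import *
c=cal("wrist");w=vision.read_camera("wrist");cv2.imwrite("pics/w3.png",w);np.save("w3.npy",c,allow_pickle=True)
E
```

```text
time_s: 5.68
position: [605.8, -36.4, 23.4]
eef_rot: [3.141, -0.0, 1.47]
force: [-0.3, 0.1, -0.1]
gripper_width: 42.6
grip_force: 0.0
time_s: 6.3
position: [603.2, -58.6, 265.5]
eef_rot: [3.141, 0.0, 1.467]
force: [0.5, -1.3, 0.6]
gripper_width: 42.7
grip_force: 0.0
time_s: 6.55
position: [584.9, 0.9, 284.3]
eef_rot: [3.138, -0.0, 1.47]
force: [-0.3, -0.5, -0.7]
gripper_width: 71.7
grip_force: 0.0
```

View pics/w3.png

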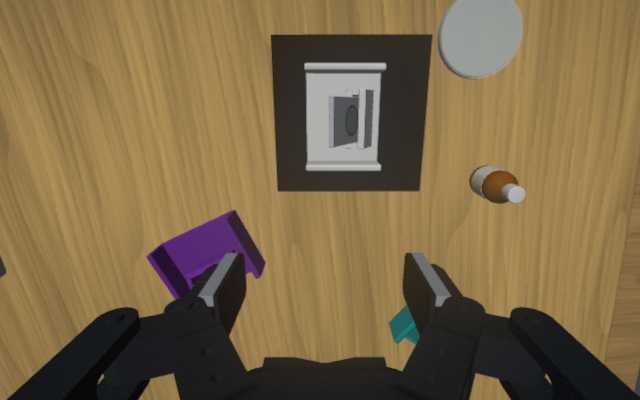

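The stand lies well inside the mat and square to it. The mat corners are (272,36), (431,35), (419,191) and (277,191), and the wall tops are at rows 67 and 167. I'll take a second view for the plate's height, then two views of the rack.

```bash
cat > snap.py <<'E'
import sys;from h import *
n=sys.argv[1];c=cal("wrist");w=vision.read_camera("wrist");cv2.imwrite(f"pics/{n}.png",w);np.save(n+".npy",c,allow_pickle=True)
E
python3 -m jog '{"turn":[[0,0,0],[0,0,0]],"delta_pos":[[-2.5,5.8,-0.4],[0,0,0]],"gripper":[1,1]}'; python3 snap.py w4
python3 -m jog '{"turn":[[0,0,0],[0,0,0],[0,0,0],[0,0,0]],"delta_pos":[[-3,3.5,0],[-3,3.5,0],[-3,3.5,0],[0,0,0]],"gripper":[1,1,1,1]}' ; python3 snap.py w5
python3 -m jog '{"turn":[[0,0,0],[0,0,0]],"delta_pos":[[0,5,0],[0,0,0]],"gripper":[1,1]}' ; python3 snap.py w6
python3 - <<'E'
import cv2,numpy as np
g=lambda n:cv2.imread(f"pics/{n}.png")
f=lambda im,x,y,w,h:cv2.resize(im[y:y+h,x:x+w],(400,300),interpolation=cv2.INTER_CUBIC)
cv2.imwrite("pics/q.png",np.vstack([np.hstack([f(g("w3"),290,50,120,90+0),f(g("w4"),290,110,160,120)]),np.hstack([f(g("w5"),0,0,640,400) ,f(g("w6"),0,0,640,400)])]))
E
```

```text
time_s: 6.85
position: [559.4, 58.2, 277.1]
eef_rot: [-3.14, -0.0, 1.47]
force: [0.4, -0.6, 0.5]
gripper_width: 85.6
grip_force: 0.0
time_s: 7.4
position: [469.9, 162.3, 277.7]
eef_rot: [-3.142, 0.0, 1.47]
force: [-0.4, -0.6, 0.6]
gripper_width: 85.3
grip_force: 0.0
time_s: 7.7
position: [472.1, 212.6, 276.9]
eef_rot: [-3.141, 0.0, 1.469]
force: [-0.3, -0.1, -0.8]
gripper_width: 85.6
grip_force: 0.0
```

View pics/q.png

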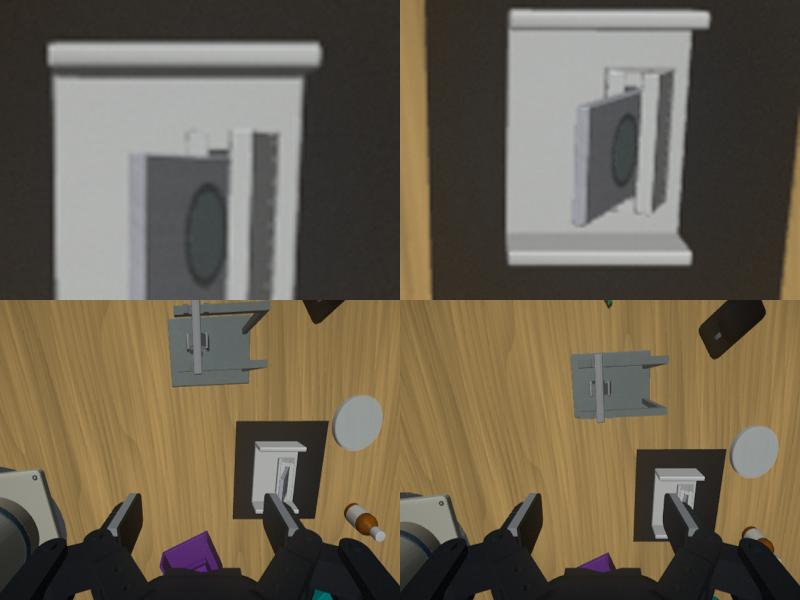

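The crops show the plate's light top-edge strip at about x=331 in w3 and x=362, rows 152-200, in w4. In w6 the T-bar runs from (317,72) to (320,161). I'll extract these edges numerically.

```bash
python3 - <<'E'
from h import *
np.set_printoptions(precision=1,suppress=True,linewidth=150)
L=lambda n:(cv2.imread(f"pics/{n}.png"),np.load(n+".npy",allow_pickle=True).item())
# T-bar: light, low-saturation
def bar(n,box):
    im,c=L(n);h=cv2.cvtColor(im,cv2.COLOR_BGR2HSV);x,y,w,hh=box
    m=((h[...,2]>135)&(h[...,1]<50)).astype(np.uint8);k=np.zeros_like(m);k[y:y+hh,x:x+w]=m[y:y+hh,x:x+w]
    q=max(cv2.findContours(k,cv2.RETR_EXTERNAL,cv2.CHAIN_APPROX_NONE)[0],key=cv2.contourArea)
    return c,cv2.minAreaRect(q),cv2.boundingRect(q)
for n,b in(("w6",(300,55,40,120)),("w5",(295,0,40,110))):
    c,r,bb=bar(n,b);P=cv2.boxPoints(r);print(n,r,bb);print([plane(c,p,154) for p in P])
im,c=L("w6");g=cv2.cvtColor(im,cv2.COLOR_BGR2GRAY)
print(g[90,300:340],g[150,300:340]);print(g[64:84,317]);print(g[150:170,320])
for n,x0,x1,rows in(("w3",322,345,(92,94,96,98,100,120,140,144,146,148,150,152)),("w4",350,375,(148,150,152,154,156,175,192,196,198,200,202))):
    g=cv2.cvtColor(L(n)[0],cv2.COLOR_BGR2GRAY)
    print(n,x0)
    for r in rows:print(r,g[r,x0:x1])
E
```

```text
w6 ((304.5, 110.0), (1.0, 0.0), 180.0) (304, 110, 2, 1)
[array([464.5, 282.8, 154. ]), array([464.5, 282.8, 154. ]), array([463.7, 282.9, 154. ]), array([463.7, 282.9, 154. ])]
w5 ((330.0, 53.0), (0.0, 0.0), 0.0) (330, 53, 1, 1)
[array([485.5, 271.2, 154. ]), array([485.5, 271.2, 154. ]), array([485.5, 271.2, 154. ]), array([485.5, 271.2, 154. ])]
[ 73  74  74  78  79  79  79  78  80  85  86 100 120 125 125 127 131 130 130 129 125 123 121 104  95 102 103 102 103 102 101 101 101 101 102 101 103
 101 101 101] [103 102 102 102 102 100 102 103 102  89  86 102 101 100 110 124 125 125 128 126 127 126 125 123 124 117  98  95 102 102 103  98  96 100 101 101 100
 100 101 101]
[130 130 131 132 132 131 127 113 120 135 131 131 132 131 132 131 131 131 131 130]
[127 127 125 126 127 127 127 128 127 127 126 127 116  99 125 125 126 126 127 128]
w3 322
92 [177 176 178 177 176 177 176 177 177 177 176 177 177 177 177 176 176 176 176 176 175 176 175]
94 [178 177 177 177 176 176 176 178 178 177 177 175 177 176 177 176 177 176 175 176 176 175 176]
96 [176 177 177 176 176 177 166 156 161 160 159 148 133 137
[... 1391 characters left out ...]
175 167 154 156 156 154 128  84  84  84  85  85  83  84  85  86]
175 [176 175 175 177 175 175 175 175 177 163 147 153 155 155 137  99  84  85  83  85  82  83  83  84  72]
192 [175 175 174 176 175 174 176 174 166 155 157 154 155 153 126  80  83  84  84  83  83  84  84  82  90]
196 [175 173 175 175 175 175 175 176 166 156 157 154 154 148 118  84  83  82  90 113 135 155 175 174 174]
198 [173 174 174 176 174 174 174 174 160 142 154 157 157 144 111  88 120 158 173 174 174 174 173 175 173]
200 [175 174 174 174 174 176 174 174 175 165 151 146 134 138 157 175 174 174 173 174 175 174 173 174 175]
202 [170 170 171 170 170 170 170 169 170 170 171 169 169 170 169 170 170 170 169 170 168 170 169 169 168]
```

```bash
python3 - <<'E'
from h import *
np.set_printoptions(precision=1,suppress=True,linewidth=150)
L=lambda n:np.load(n+".npy",allow_pickle=True).item()
c6,c5,c3,c4=map(L,("w6","w5","w3","w4"))
g=cv2.cvtColor(cv2.imread("pics/w5.png"),cv2.COLOR_BGR2GRAY)
print(g[80,300:335]);print(g[85:110,315])
far,near=(316.3,71),(320.2,162.8)
print("bar ends z154",plane(c6,far,154),plane(c6,near,154),"len",np.linalg.norm(plane(c6,far,154)-plane(c6,near,154)))
ts=[tri(c3,(330.8,95.2),c4,(362.9,151.5)),tri(c3,(330.7,146.9),c4,(361,199.9)),tri(c3,(330.7,121.),c4,(362.,175.8))]
for t in ts:print("plate",t)
# stand from w3/w4: mat frame check
print("mat",[plane(c3,p,1.5)[:2] for p in((272,36),(431,35),(419,191),(277,191))])
print("walls z42 w3",[plane(c3,p,42)[:2] for p in((304.5,63),(385.5,63),(305.5,170.5),(380.5,170.5))])
E
```

```text
[103 103 103 103 103 103 102 103 104 101 112 125 127 127 128 129 128 126 125 125 124 118  94  92 103 102 102 100 103 102 102 103 100 102 101]
[128 129 129 128 128 128 129 128 129 129 129 129 119  93  78 103 103 103 103 103 103 103 104 102 101]
bar ends z154 [476.2 310.  154. ] [471.9 240.7 154. ] len 69.41236499253958
plate (array([600.9,  82. ,  86.1]), np.float64(0.3480677637925431))
plate (array([595.8,  31.6,  86.3]), np.float64(0.2188169888362193))
plate (array([598.3,  57.4,  87.2]), np.float64(0.08269648097140507))
mat [array([540.7, 156.5]), array([726.1, 139. ]), array([708.6, -48.9]), array([520.1, -29.7])]
walls z42 w3 [array([576.7, 118.8]), array([664. , 110.1]), array([564.1,   1.5]), array([652.5,  -7.4])]
```

The bar length of 69.4 mm fits the given 70. The bar centre is (474,275.4) and its yaw is about -0.06. The plate top measures (598.3,57.3,87), leaning about 28° because of the slot play, with yaw -0.10. I'll check the bar height, then go above the forceps and descend partway.

```bash
python3 - <<'E'
from h import *
L=lambda n:np.load(n+".npy",allow_pickle=True).item()
print(tri(L("w6"),(320.2,162.8),L("w5"),(315.6,97.7)))
E
python3 -m jog '{"turn":[[0,0,0.022],[0,0,0.022],[0,0,0]],"delta_pos":[[0.1,3.2,0],[0.1,3.1,0],[0,0,-2]],"gripper":[0.6,0.6,0.6]}'
python3 -m jog '{"turn":[[0,0,0],[0,0,0],[0,0,0],[0,0,0]],"delta_pos":[[0,0,-3.5],[0,0,-3.5],[0,0,-3],[0,0,0]],"gripper":[0.6,0.6,0.6,0.6]}'
python3 snap.py w7; python3 - <<'E'
from h import *
c=np.load("w7.npy",allow_pickle=True).item()
for X in((476.2,310,154),(471.9,240.7,154),(474,275.4,154)):print(proj(c,X))
E
```

```text
(array([471.68086795, 240.82659252, 154.75563102]), np.float64(0.4023863790204384))
time_s: 8.12
position: [474.5, 275.2, 257.8]
eef_rot: [3.14, -0.001, 1.512]
force: [-0.2, -0.3, -0.2]
gripper_width: 67.9
grip_force: 0.0
time_s: 8.62
position: [472.6, 273.1, 155.6]
eef_rot: [-3.138, 0.002, 1.51]
force: [-0.4, -0.3, -0.4]
gripper_width: 67.9
grip_force: 0.0
[326.57372163 188.51706516]
[326.01283098 320.90934534]
[326.16515195 258.80822463]
```

View pics/w7.png

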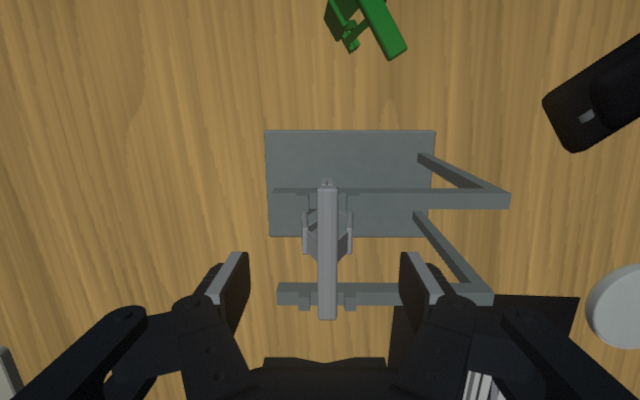

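The bar lies at (327,186)-(327,320), as predicted, centred between the fingers, which are centred at col 325. Measured bar top is z 154.8. I'll descend 62 mm and squeeze at 30 N.

```bash
python3 -m jog '{"turn":[[0,0,0],[0,0,0],[0,0,0],[0,0,0]],"delta_pos":[[0.05,0.1,-2.2],[0,0.1,-2.2],[0,0,-1.8],[0,0,0]],"gripper":[0.6,0.6,0.6,0.6]}'
python3 -m jog '{"turn":[[0,0,0],[0,0,0],[0,0,0],[0,0,0],[0,0,0]],"delta_pos":[[0,0,0],[0,0,0],[0,0,0],[0,0,0],[0,0,0]],"gripper":[-0.2,-0.6,-0.6,-0.6,-0.6]}' 30
```

```text
time_s: 9.18
position: [473.8, 276.6, 96.1]
eef_rot: [-3.141, 0.0, 1.512]
force: [0.9, 0.3, 0.0]
gripper_width: 68.5
grip_force: 0.0
time_s: 9.8
position: [473.6, 277.2, 96.4]
eef_rot: [3.14, -0.0, 1.512]
force: [-0.6, -0.5, 5.1]
gripper_width: 23.0
grip_force: 34.7
```

Gripped at the stop (23 mm, 35 N). I'll lift 160 mm straight up.

```bash
python3 -m jog '{"turn":[[0,0,0],[0,0,0],[0,0,0],[0,0,0],[0,0,0]],"delta_pos":[[0,0,1],[0,0,2.5],[0,0,4],[0,0,4],[0,0,4.5]],"gripper":[-0.6,-0.6,-0.6,-0.6,-0.6]}'
python3 -m jog '{"turn":[[0,0,0]],"delta_pos":[[0,0,0]],"gripper":[-0.6]}'
python3 snap.py w8; python3 - <<'E'
from h import *
im=vision.read_camera("side");cv2.imwrite("pics/s8.png",im);np.save("s8.npy",cal("side"),allow_pickle=True)
t=vision.read_camera("top");cv2.imwrite("pics/t8.png",t)
w=cv2.imread("pics/w8.png")
s=robot.read_state();p=s["position"];print(p)
for nm,z in(("tip",-71),("org",54)):
    X=p+[0,0,z];print(nm,"side",proj(cal("side"),X),"wrist",proj(cal("wrist"),X))
x,y=map(int,proj(cal("side"),p+[0,0,-20]));x0,y0=max(0,min(540,x-50)),max(0,min(320,y-40))
print(x0,y0)
cv2.imwrite("pics/q8.png",np.vstack([cv2.resize(im[y0:y0+80,x0:x0+100],(500,400),interpolation=cv2.INTER_CUBIC)[:300],cv2.resize(w[200:380,170:470],(500,300))]))
E
```

```text
time_s: 10.42
position: [472.7, 277.0, 257.2]
eef_rot: [-3.141, 0.0, 1.512]
force: [0.7, -0.3, -1.8]
gripper_width: 23.0
grip_force: 34.5
time_s: 10.55
position: [474.2, 277.6, 259.4]
eef_rot: [3.136, -0.003, 1.512]
force: [0.2, -0.2, -0.8]
gripper_width: 23.4
grip_force: 34.6
[472.73244719 277.03810531 254.91691623]
tip side [320.64462907 274.52440297] wrist [323.86483836 216.25681242]
org side [322.38985715 227.08988133] wrist [323.09279906 344.20477741]
271 216
```

View pics/q8.png

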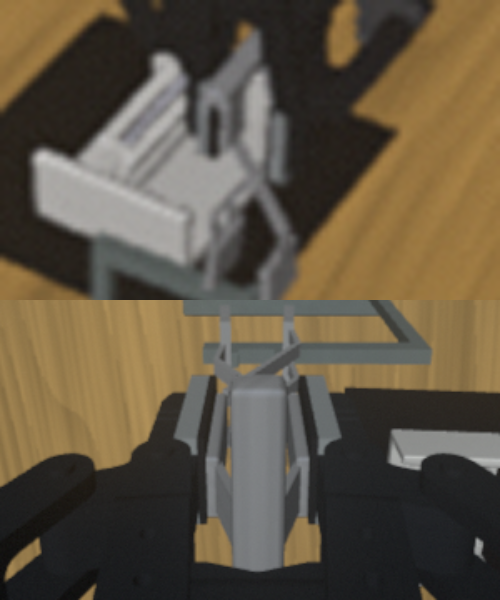

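The forceps hang straight in the grip with jaws open. The wrist view puts the tips at (305,212) and (344,212), against a predicted midpoint of (324,216). I've used all ten views, so the rest is numeric. Now I'll carry them over and tilt by 0.48 rad.

```bash
python3 -m jog '{"turn":[[0,0,-0.041],[0,0,0],[-0.012,-0.1195,0],[-0.012,-0.1195,0]],"delta_pos":[[1.2,-3.6,0],[1.2,-3.6,0],[1.2,-3.6,-0.2],[1.2,-3.6,-0.2]],"gripper":[-0.6,-0.6,-0.6,-0.6]}'
python3 -m jog '{"turn":[[-0.012,-0.1195,0],[-0.012,-0.1195,0],[0,0,0],[0,0,0]],"delta_pos":[[1.2,-3.6,-0.2],[1.2,-3.6,-0.2],[0,0,0],[0,0,0]],"gripper":[-0.6,-0.6,-0.6,-0.6]}'
python3 snap.py w9; python3 - <<'E'
from h import *
np.set_printoptions(precision=2,suppress=True,linewidth=150)
s=robot.read_state();M=R.from_euler("xyz",s["eef_rot"]).as_matrix();print(s["position"],M[:,2],M[:,1],s["joint_positions"])
c=np.load("w9.npy",allow_pickle=True).item();T=np.array([598.3,57.3,87.3])
print("plate top px",proj(c,T),proj(c,T+[2.5,25,0]),proj(c,T-[2.5,25,0]),"tip",proj(c,s["position"]+71*M[:,2]))
g=cv2.cvtColor(cv2.imread("pics/w9.png"),cv2.COLOR_BGR2GRAY)
u,v=proj(c,T).astype(int)
for r in range(v-40,v+45,8):print(r,u-40,g[r,u-40:u+40:2])
E
```

```text
time_s: 11.2
position: [521.3, 131.8, 249.9]
eef_rot: [2.901, 0.001, 1.471]
force: [-0.1, -1.3, -0.6]
gripper_width: 23.5
grip_force: 34.5
time_s: 11.7
position: [544.8, 61.3, 247.1]
eef_rot: [2.663, -0.0, 1.471]
force: [-0.1, -0.4, -0.2]
gripper_width: 23.1
grip_force: 34.5
[545.27  61.59 247.39] [ 0.46 -0.05 -0.89] [ 0.88 -0.09  0.46] [-0.02 -0.04 -0.4   0.73 -0.04  1.64]
plate top px [297.53 182.63] [296.91 156.52] [298.12 207.58] tip [325.5  215.84]
142 257 [179 180 180 179 179 180 180 180 180 179 180 180 179 179 173 123 172 179 173 188 189 174 181 181 180 157 191 191 184 179 149  51  51  51  50  48  48
  48  50  49]
150 257 [179 179 179 180 180 179 180 180 180 180 180 180 181 180 179 122 164 179 168 193 193 175 129 135 111 131 193 193 190 178 150  52  49  50  49  49  49
  50  48  50]
158 257 [181 178 179 180 179 180 179 180 181 180 179 180 181 179 180 132 156 180 149 179 179 163  75  76  72 140 192 192 192 178 150  51  51  52  51  49  49
  50  48  51]
166 257 [180 180 180 180 179 179 180 180 181 179 181 180 179 180 181 140 151 178 166 163 169 164  77  71  63 133 193 193 187 156 
[... 538 characters left out ...]
50
  52  50  50]
198 257 [180 180 179 180 179 180 180 179 180 180 180 179 180 180 178 181 179 178 168 153 166 169  90  80 191 177 188 184 185 157 154  51  51  51  52  51  50
  50  50  48]
206 257 [179 179 179 180 179 179 180 179 178 180 179 181 179 178 179 179 180 179 178 151 169 171 126 122 123 136 170 166 161 156 161 121  58  51  48  50  50
  51  49  50]
214 257 [163 162 155 156 156 156 156 156 157 156 157 157 157 156 157 156 156 157 158 157 158 159 155 152 151 152 164 170 176 182 196 204 201 196 192 189 156
  50  50  50]
222 257 [164 161 169 176 182 193 205 204 196 192 187 183 181 180 177 175 174 173 167 157 150 135 125 149 150 151  49  51  49  49  49  50  49  49  48  50  49
  50  50  50]
```

The plate's top strip shows at cols 293-299, rows about 157-206, against a prediction of col 297.5, rows 156.5-207.6. That confirms the measured plate top. I'll add 0.02 rad of tilt, go down to the pre-pose, then move halfway along the axis.

```bash
python3 -m jog '{"turn":[[-0.002,-0.02,0],[0,0,0],[0,0,0]],"delta_pos":[[0,0.1,-3],[0,0,-3.2],[0,0,0]],"gripper":[-0.6,-0.6,-0.6]}'
python3 -m jog '{"turn":[[0,0,0],[0,0,0],[0,0,0]],"delta_pos":[[0.72,-0.07,-1.32],[0.72,-0.07,-1.32],[0,0,0]],"gripper":[-0.6,-0.6,-0.6]}'
python3 snap.py w10; python3 - <<'E'
from h import *
np.set_printoptions(precision=2,suppress=True,linewidth=150)
s=robot.read_state();M=R.from_euler("xyz",s["eef_rot"]).as_matrix()
T=np.array([598.3,57.3,87.3]);tip=s["position"]+71*M[:,2]
print(s["position"],"plate top rel. tip in tool axes",M.T@(T-tip))
c=np.load("w10.npy",allow_pickle=True).item();print(proj(c,T),proj(c,T+[2.5,25,0]),proj(c,T-[2.5,25,0]),proj(c,tip))
g=cv2.cvtColor(cv2.imread("pics/w10.png"),cv2.COLOR_BGR2GRAY);u,v=proj(c,T).astype(int)
for r in range(v-40,v+45,7):print(r,u-40,g[r,u-40:u+60:2])
E
```

```text
time_s: 12.12
position: [544.1, 63.0, 183.2]
eef_rot: [2.647, 0.001, 1.472]
force: [0.2, -0.3, 0.1]
gripper_width: 23.0
grip_force: 34.4
time_s: 12.5
position: [559.8, 60.7, 158.1]
eef_rot: [2.643, 0.0, 1.471]
force: [-0.5, 0.6, -1.1]
gripper_width: 23.1
grip_force: 34.5
[559.76  60.67 158.77] plate top rel. tip in tool axes [ 0.51 -0.27 10.27]
[324.74 211.28] [324.77 176.62] [324.71 243.88] [325.15 216.67]
171 284 [190 191 190 191 189 190 190 190 190 174 132 159 189 189 161 203 204 203 198 142 146 144 130  81 193 202 203 202 146  54  54  54  54  53  54  53  53
  52  53  55  50  51  51  52  52  52  51  50  50  51]
178 284 [190 191 189 189 190 190 190 190 190 178 132 153 189 189 159 202 204 203 181 181 179 174 144  83 194 203 203 205 133  56  57  55  53  53  54  54  54
  54  52  52  51  51  52  51  49  49  50  50  52  69]
185 284 [189 190 191 190 189 190 190 189 190 178 132 153 190 190 160 200 203 202 183 182 180 183 149  83 197 202 202 203 122  55  57  53  55  55  55  55  52
  52  54  53  51  51  54  50  52  51  50  52  51  83]
192 284 [191 189 190 190 190 189 190 190 189 183 132 153
[... 1353 characters left out ...]
6  52  52  52
  52  51  53  51  51  50  49  51  50  51  52 110 149]
241 284 [173 167 165 165 165 165 166 135 108 108 107 120 130 145 165 167 165 167 157 150 130 122 114 113 113 114 112 126 149 134  94 128 169 180 195 203 158
  53  50  49  51  50  49  51  49  51  52  49 128 149]
248 284 [130 124 125 125 125 114  54  52 132 148 113 106 102 108 119 124 125 124 125 125 122 123 126 127 127 127 127 120 116 150 131 126 100  49  51 103 123
 124 124 124 113  51  50  50  48  51  49  49 146 150]
255 284 [123 125 124 124 126  59  52  47 136 185 136 131  98 151 161 158 158 160 162 166 166 166 165 163 159 156 157 155 140  97 116 118  84  45  49  55 123
 124 123 123 124 111  64  99 101 102 127 137 142 150]
```

The plate's edge strip is centred at col 324, between the jaw tips at about 304 and 343, so it is well aligned. I'll insert 29 mm along the axis.

```bash
python3 -m jog '{"turn":[[0,0,0],[0,0,0],[0,0,0],[0,0,0],[0,0,0]],"delta_pos":[[0.47,-0.05,-0.86],[0.47,-0.05,-0.86],[0.47,-0.05,-0.86],[0,0,0],[0,0,0]],"gripper":[-0.6,-0.6,-0.6,-0.6,-0.6]}'
python3 - <<'E'
from h import *
np.set_printoptions(precision=2,suppress=True,linewidth=150)
s=robot.read_state();M=R.from_euler("xyz",s["eef_rot"]).as_matrix()
T=np.array([598.3,57.3,87.3]);tip=s["position"]+71*M[:,2]
print(s["position"],"plate top rel. tip in tool axes",M.T@(T-tip),s["force"],s["wrist_torque"])
E
```

```text
time_s: 13.18
position: [573.7, 59.3, 133.4]
eef_rot: [2.641, 0.0, 1.471]
force: [0.7, 0.7, -0.4]
gripper_width: 22.8
grip_force: 34.5
[573.68  59.25 133.43] plate top rel. tip in tool axes [  0.52  -0.46 -18.68] [ 0.67  0.68 -0.44] [ 0.08  0.5  -0.01]
```

No contact force, 18.7 mm deep. I'll release gently, then back out along the axis.

```bash
python3 -m jog '{"turn":[[0,0,0],[0,0,0],[0,0,0],[0,0,0],[0,0,0]],"delta_pos":[[0,0,0],[0,0,0],[0,0,0],[0,0,0],[0,0,0]],"gripper":[-0.4,-0.36,-0.33,-0.3,-0.25]}'
python3 -m jog '{"turn":[[0,0,0],[0,0,0],[0,0,0],[0,0,0],[0,0,0]],"delta_pos":[[0,0,0],[0,0,0],[0,0,0],[0,0,0],[0,0,0]],"gripper":[-0.15,0,0.2,0.4,0.4]}'
python3 snap.py w11
python3 - <<'E'
from h import *
np.set_printoptions(precision=2,suppress=True,linewidth=150)
s=robot.read_state();print(s["force"],s["wrist_torque"])
M=R.from_euler("xyz",s["eef_rot"]).as_matrix();c=np.load("w11.npy",allow_pickle=True).item()
o=s["position"]-58*M[:,2]
print("bar top pred",proj(c,o),proj(c,o+35*M[:,0]),proj(c,o-35*M[:,0]))
g=cv2.cvtColor(cv2.imread("pics/w11.png"),cv2.COLOR_BGR2GRAY)
for r in range(200,400,12):print(r,g[r,270:380:3])
E
```

```text
time_s: 13.8
position: [573.7, 59.3, 133.5]
eef_rot: [2.641, 0.0, 1.471]
force: [0.8, 0.2, -0.2]
gripper_width: 32.5
grip_force: 0.2
time_s: 14.42
position: [573.7, 59.3, 133.5]
eef_rot: [2.641, 0.0, 1.471]
force: [-0.4, 0.7, 0.1]
gripper_width: 59.7
grip_force: 0.0
[-1.03 -0.02  0.16] [ 0.05  0.46 -0.03]
bar top pred [325.39 353.22] [325.57 248.36] [325.25 439.26]
200 [198 198 198 198 199 198 198 198 198 198 177 145 197 198 204 212 187 186 185 172  98 210 211 205  58  56  56  57  54  55  52  54  52  51  51  49  51]
212 [197 197 197 198 197 198 198 197 198 197 177 139 196 196 168 144 136 186 185 162 142 141 209 201  56  56  57  55  54  53  52  53  52  52  53  52  50]
224 [197 197 198 197 197 198 196 197 197 197 180 139 196 197 185 169 153 182 187 163 166  79 134 199  58  57  56  55  55  52  52  53  52  52  51  51  53]
236 [197 196 196 197 196 196 197 197 197 197 198 197 185 125 131 159 150 135 116 116 115 117 207 185  57  54  56  55  53  54  52  51  52  52  52  52  53]
248 [196 196 196 196 195 197 196 197 196 197 158 124 132 133 134 130 130 135 134 135 124 131 119 170 172 172 173 101
[... 1074 characters left out ...]
 146 144 152 151 139 143 149 143 136 148]
344 [146 144 140 143 146 158 150 143 139 136  86 138 150 149 155 154 155 151 149 149 135 105 111 137 140 140 137 152 143 146 150 139 145 144 141 135 145]
356 [133 129 130 125 122 135 138 131 129 136 121 135 148 147 154 151 151 148 147 148 133 137 141 137 138 139 135 151 128 127 134 125 121 126 126 125 122]
368 [34 35 35 35 37 37 35 39 38 38 38 38 38 36 37 37 39 39 37 39 38 40 39 40 37 39 38 37 37 40 36 39 38 36 36 37 35]
380 [35 36 37 38 36 37 36 38 38 38 40 36 38 37 38 37 39 39 39 38 39 40 38 38 39 39 40 40 39 39 38 40 38 39 37 36 36]
392 [34 34 35 33 36 36 35 36 34 35 33 36 36 36 35 37 36 38 36 36 36 37 35 36 35 37 35 36 36 35 33 36 34 35 35 33 36]
```

After release the T-bar shifted only about 3 mm toward -x, roughly 1°, and stands stable, so the forceps are clamped. I'll back out along the axis and verify.

```bash
python3 -m jog '{"turn":[[0,0,0],[0,0,0],[0,0,0],[0,0,0],[0,0,0]],"delta_pos":[[-0.5,0.05,0.88],[-0.95,0.1,1.76],[-1.9,0.2,3.5],[-1.9,0.2,3.5],[-1.9,0.2,3.5]],"gripper":[0.4,0.4,0.4,0.4,0.4]}'
python3 -m jog '{"turn":[[0,0,0],[0,0,0],[0,0,0],[0,0,0],[0,0,0]],"delta_pos":[[-4,0,2],[-4,0,0],[0,0,0],[0,0,0],[0,0,0]],"gripper":[0.4,0.4,0.4,0.4,0.4]}'
python3 snap.py w12
python3 - <<'E'
from h import *
np.set_printoptions(precision=2,suppress=True,linewidth=170)
cv2.imwrite("pics/s12.png",vision.read_camera("side"));cv2.imwrite("pics/t12.png",vision.read_camera("top"))
T=np.array([598.3,57.3,87.3]);u=np.array([-.477,.048,.878]);O=T+106*u+4*u
yv=np.array([.1,.995,0])
for n,f in(("wrist","w12"),("side","s12"),("top","t12")):
    c=cal(n);a,b,m=proj(c,O+35*yv),proj(c,O-35*yv),proj(c,O);print(n,"bar pred",a,b,m,"plate top",proj(c,T))
    g=cv2.cvtColor(cv2.imread(f"pics/{f}.png"),cv2.COLOR_BGR2GRAY);x,y=m.astype(int)
    k=2 if n=="wrist" else 1
    if 0<=y<400 and 0<=x<640:
        for r in range(max(0,y-14*k),min(400,y+15*k),4*k):print(r,max(0,x-16*k),g[r,max(0,x-16*k):x+17*k:k])
E
```

```text
time_s: 15.1
position: [501.1, 66.8, 266.6]
eef_rot: [2.64, 0.0, 1.471]
force: [0.0, 0.0, 0.0]
gripper_width: 60.1
grip_force: 0.0
time_s: 15.72
position: [422.8, 66.7, 284.8]
eef_rot: [2.641, 0.0, 1.471]
force: [0.4, -0.8, -0.5]
gripper_width: 59.9
grip_force: 0.0
wrist bar pred [393.52 140.75] [388.94 217.01] [391.15 180.16] plate top [373.53 160.35]
152 359 [ 71 177 176 146  94 108 131 153 130 105  55  49  73 127 133 135 131 127  53  48  47 102 130 123 118 121 129 128 134 135 134 134 132]
160 359 [ 90 180 175 142 101 136 141 141 115  99  96  92  87 131 134 135 130 117  48  48  47 125 129 123 119 122 131 128 135 133 134 134 131]
168 359 [121 175 177  88  62  97 109  87  87  88  86  78  99 131 135 134 129 115 102  54  64 129 130 123 118 123 131 131 133 133 134 134 130]
176 359 [132 166 169  67  61  59 128  98  84  83  83  70 119 132 136 133 129 103 118 105  91 131 130 123 118 128 133 132 134 134 134 133 130]
184 359 [164 162 160 160 157 107 133 111  86  83  83  69 125 132 134 131 127  92 132  75 104 131 129 121 120 130 132 130 134 132 132 130 128]
192 359 [180 188 184 179 175 171 16
[... 2071 characters left out ...]
 86  82  79  88 107 143 181 195 196 195 195 194 194 194]
214 262 [ 27  24  27  69 139 174 143  98 122 158 172 175 176 177 180 180 156 112  99 106 129 147 138 149 181 196 197 196 196 196 195 196 195]
218 262 [ 27  26  24  24  27  53  85 104 113 123 136 141 138 135 136 139 142 144 149 153 155 155 154 150 147 144 141 142 137 128 153 193 202]
222 262 [27 26 28 25 27 27 27 26 27 26 26 27 27 28 27 25 25 25 26 24 24 24 25 26 23 23 23 22 23 22 21 24 25]
226 262 [23 25 26 25 26 25 24 27 27 26 25 27 26 26 29 26 28 26 28 24 26 29 27 27 27 27 26 28 28 27 26 26 26]
230 262 [136 134 135 134 134 134 133 127 118 116 110 100  92  91  88  85  84  79  70  62  55  49  43  43  39  35  33  28  30  28  25  26  25]
```

The T-bar shows where predicted in the wrist and side views, over a second after release: the side view has it on the line (323,213)-(337,198). The robot is clear of everything, so I'm handing in.

```bash
python3 -c "
from cell import order
print(order.finish_job())"
```

```text
the job is handed in; nothing more can be done
None
```

I handed the job in at about 16 s: the white stand is whole and square on the mat with its plate in the slot, and the forceps are clipped about 19 mm deep over the middle of the plate's top edge; I checked the clip only from image numbers, because all ten picture views were used.

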